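# Lock the inner knob of a dual-zone hotplate

## Task

The portable hotplate is finished with, so lock its inner knob without shifting the outer ring round it or disturbing anything else. The mark for the lock has worn off, so find it by feel: turn the inner knob clockwise while pressing it gently down until it sinks into its slot, then turn it back anticlockwise, still pressing gently, until it sinks the rest of the way home, and let go. Never force it.

Things in the scene. Friction and masses are not known exactly. Their poses are not given: they have to be found in the camera images.
- hotplate: White portable hotplate, 150 x 240 x 58 mm, fixed to the worktop. Origin: centre of its underside; z up, y along its long side. The round plate (64 mm radius, top at z = 64 mm) is centred at y = +46 mm and carries a small pan; the upright double knob stands on the flat deck (z = 58 mm) at x = 0, y = -78 mm.
- inner_knob: Black inner knob: round skirt (39 mm diameter, top 22 mm above the origin) with an upright bar grip, 34 mm long, 11 mm thick, 22 to 56 mm above the origin. Origin: on its axis, level with the deck when the knob is up (as it starts); it goes down with the knob. Its axes stay parallel to the hotplate's. It has no spring: 3 N of friction hold it at any height; 5 to 8 N press it.
- knob_axis (a point): Fixed point of the hotplate where the knobs' vertical axis meets the deck. Below it the inner knob has a lug, 18 mm off the axis, on a hidden slotted plate. Off the slot the knob gives only 1 to 2 mm; in the slot 11.5 mm; at home 15.5 mm. Pressing with 25 N, or turning with 0.4 N m against a stop, loads the lug with about 25 N: more counts as forcing it.
- knob_top (a point): Centre of the top of the inner knob's bar grip, on the axis: 114 mm over the worktop when up, about 98.5 mm when home. Turns with the knob: its x axis lies along the 34 mm length of the bar, its y axis across the 11 mm thickness.
- inner_turn (a joint): Angle of the inner knob, rad, clockwise from above; at 0 the bar lies along the hotplate's x. The slot begins 0.2 to 1.4 rad clockwise of the start (hidden, differs each time) and is about 0.16 wide; unpressed the knob passes over it. In the slot, its clockwise edge is a stop; turned back, the last 4 mm drop comes 0.35 to 0.75 rad anticlockwise of where the slot begins, with a stop at 0.75.
- ring_tab (a point): Top of the small upright tab (10 x 6 mm, top 20 mm above the deck) of the steel outer ring, 39 mm from the axis. The ring (80 mm diameter, 47 mm hole, top 13 mm above the deck) surrounds the inner knob, stays at its height and turns at the lightest touch (0.008 N m). It must stay as it is set, the tab within 3 mm.
- small_pan: Small steel butter warmer, 62 mm wide, 58 mm high, standing loose on the round plate, its handle pointing away from the knob. Origin: below the middle of its whole length of 158 mm, which runs along its y; the bowl is at the -y end. To be left alone.
- spice_jar: Glass spice jar, 41 mm diameter, 109 mm high, loose on the worktop in front of the sink, to the right of the hotplate. Origin: centre of its underside. To be left alone.
- lemon: Lemon, about 72 x 57 x 58 mm, loose on the worktop in front of the sink. Origin: centre of its underside. To be left alone.

How it is judged (in metres and radians):
On the way:
1. the inner knob has sunk into its slot (at least 9 mm down) (z of inner_knob in the frame of hotplate below 0.049 m), for 0.1 s.
At the end, for the whole second after the job is handed in: The inner knob is home (at least 13.5 mm below its raised position, which it can only reach through slot and turn back) and at rest, and the outer ring's tab is within 3 mm of where it began (z of inner_knob in the frame of hotplate below 0.0445 m and distance of ring_tab from where it was at the start of the episode below 0.003 m and linear speed of inner_knob below 0.01 m/s); the robot touches nothing.
It fails at once if the outer ring is turned (its tab moves more than 3 mm) (distance of ring_tab from where it was at the start of the episode above 0.003 m).
It fails at once if the knob is forced (its lug bears on the mechanism with more than 25 N) (contact force between inner_knob and hotplate above 25 N).
It fails at once if the pan, the spice jar or the lemon is disturbed (moved more than 15 mm) (distance of any of small_pan, spice_jar, lemon from where it was at the start of the episode above 0.015 m).
It also fails if it takes over 48 s, if anything falls off the work surface, if the arm or the gripper's body presses on something with over 40 N, if the wrist force passes 120 N, or if a joint passes its speed limit or range.

## Robot

A 6-joint arm with a two-finger parallel gripper is mounted at the origin on a cart in front of the work surface, level with it; the furniture and walls round the work are solid. World frame = base frame: x ahead of the robot, y to its left, z up, the work surface at z = 0. Lengths are in m, angles in degrees, forces in N, time in s.
With the tool pointing down it reaches from about 0.3 to 0.75 m from the base axis. Payload 8.5 kg.
Tool frame: the origin (TCP) lies on the centre line of the jaws, within the pads' length; the fingertips stand 17 mm ahead of it and the grasp point (between the pads) lies 2 mm behind it (env.tcp_to_tips is the distance from the TCP to the fingertips, in m); z points along the fingers, y is the line along which they close (so a half turn about z gives the same grasp; the last joint's range is limited). The gripper opens to 85 mm and grips with 20 to 120 N. Pads are 22 mm wide; open, the fingers measure 114 mm over their backs; the gripper's body (76 mm by 85 mm) begins 54 mm behind the grasp point. The pads swing forward as they close: fully open they stand 13 mm farther back than shut.
Start: joints at [59.513, 21.807, 74.336, -0, 83.858, -12.336], TCP at [0.171, 0.523, 0.248] pointing down, gripper open.
Joint ranges: [-178.18, 178.18], [-50.72, 133.34], [12.68, 142.11], [-81.47, 261.47], [9.98, 163.14], [-165.26, 165.26]. Speed limits (degrees/s): [136.94, 136.94, 180, 180, 180, 180].

## Interface

Orientations are given as a 3x3 rotation matrix whose columns are the frame's x, y, z axes.
In Python, from rig import env gives the robot as it stands. The module is installed in compiled form; this text tells all that it offers.
- The arm moves only by the shell command python3 -m pendant 'ROWS' [FORCE]. ROWS is JSON, a list of rows, each a list of 7 numbers: the opening, from 0 (shut) to 1 (fully open), then the shift along the tool's x, y, z in m, then the turn, a rotation vector about the tool's x, y, z in rad. A call has 1 to 5 rows; each row is the pose to reach, as a shift and turn from the pose commanded when the call began, along the tool's axes at that moment; what a row does not reach only later rows make up. A row lasts 1/8 s, in which the tool goes at most 62.5 mm and 10.7 degrees, less where a joint would pass 70% of its speed; a pose out of reach is approached as far as the arm can. A call with a gripper value outside its range is refused whole. The fingers move at their own pace and stop on an object; FORCE is the grip in N (left out, the last holds). Time passes only in rows, so rows that repeat a pose let the fingers close. It gives the time, the measured TCP pose, the force, the opening and the grip force at its end, in the units of the state.
- env.observe(): the state, without advancing time (a new reading comes with each control period).
- env.get_image(name): name is "side" or "top" or "wrist"; returns a dict with "image" (400x640x3 uint8, blue, green, red), "fx", "fy", "cx", "cy" (pixels), "pose" (4x4, takes a point from camera to world coordinates). Camera axes: x right, y up, looking along -z (the intrinsics and any distortion apply to the point x, -y, -z); pixel columns grow to the right and rows downward; lengths in m; the calibration is good to about 2 mm. The wrist camera is an equidistant fisheye: a pixel r from the principal point sees the ray r / f radians off the axis. A picture is of the moment at which its call begins. There is no depth.
- env.close_job(): hands the job in; it is judged then, once.
Trained networks look in the newest picture that a camera, given by its name, has taken for a name from the list of things; names that differ only in an ending like _2 or _b are one class to them, and where a whole thing is asked for, a point or a joint stands for the part that bears it (a point fixed in the world has none). Each returns a list of dicts, best first, with "conf" (0 to 1); they miss things now and then, are a little off and sometimes report something else, mostly with a low value. They report only what shows in the picture. A call takes as long as a camera call.
- env.find_in(camera, thing): "bbox" ([centre column, centre row, width, height] in pixels, round what is visible of it).
- env.trace(camera, thing): "mask" (400x640 bool, what is visible of it) and "bbox" ([centre column, centre row, width, height] in pixels, round what is visible of it).
- env.tip_of(camera, thing): "centre" ([column, row] in pixels: a listed point, or the origin of a listed thing).
The state is a dict: "time_s": time; "q": joint angles; "qvel": joint speeds; "joint_efforts": joint torques, N m; "position": TCP position; "tool_rot": TCP orientation; "ft_force": force on the tool from outside, world axes, zero at the start; "wrist_torque": the same for the moment, N m; "grip_width": finger opening in m; "gripper_force": force on a finger pad.
Only numpy, scipy, OpenCV 4.12 (cv2) and the standard library are available. Lean on these libraries where they do the work, as an engineer would, in place of code of your own. Each camera call takes 0.05 s, during which the arm holds its last target. There are 200 camera calls.

## Working session

There is one attempt and no reset: what is moved stays moved. The work goes in short steps, Python scripts to look and compute and a shell command to move; the robot and the scene stay as the last step left them, time stands still between calls to the robot, and variables do not carry over. Pictures are saved under pics/ and viewed, at most 10 in all, crops included, and the job is handed in when it is done.

```bash
mkdir -p pics
cat > h.py <<'E'
import numpy as np,cv2
from rig import env
def ray(im,uv):
    u,v=uv;x=(u-im['cx'])/im['fx'];y=(v-im['cy'])/im['fy']
    P=np.array(im['pose'])
    return P[:3,3],x,y,P[:3,:3]
def line(im,uv,fish=False):
    o,x,y,R=ray(im,uv)
    if fish:
        r=np.hypot(x,y);s=np.sin(r)/r if r>1e-9 else 1
        d=np.array([x*s,-y*s,-np.cos(r)])
    else: d=np.array([x,-y,-1.])
    d=R@d;return o,d/np.linalg.norm(d)
def tri(ls):
    A=sum(np.eye(3)-np.outer(d,d) for o,d in ls);b=sum((np.eye(3)-np.outer(d,d))@o for o,d in ls)
    return np.linalg.solve(A,b)
def atz(l,z): o,d=l;return o+d*(z-o[2])/d[2]
E
python3 - <<'E'
from h import *
ims={c:env.get_image(c) for c in('side','top','wrist')}
for c,i in ims.items(): cv2.imwrite(f'pics/a_{c}.png',i['image'])
for t in('knob_top','ring_tab','knob_axis','inner_knob','hotplate'):
    L=[]
    for c in ims:
        r=env.tip_of(c,t)
        if r:
            l=line(ims[c],r[0]['centre'],c=='wrist')
            print(t,c,np.round(r[0]['centre'],1),round(r[0]['conf'],2),{'knob_top':atz(l,.114),'ring_tab':atz(l,.078)}.get(t))
            L.append(l)
    if len(L)>1: print(tri(L).round(4))
print(env.observe())
E
```

```text
knob_top side [310.1 158.2] 0.52 [0.5974101 0.3653354 0.114    ]
knob_top top [269.6 176.2] 0.58 [0.59550336 0.35802428 0.114     ]
[0.5935 0.3578 0.119 ]
ring_tab side [298.4 171.4] 0.76 [0.56120043 0.37417928 0.078     ]
ring_tab top [265.2 188.2] 0.74 [0.56858871 0.37369774 0.078     ]
[0.5659 0.3754 0.0763]
knob_axis side [311.  175.7] 0.9 None
knob_axis top [273.  183.7] 0.61 None
[0.5873 0.3525 0.064 ]
inner_knob side [310.2 174.3] 0.61 None
inner_knob top [271.9 182.4] 0.65 None
[0.5891 0.3562 0.0666]
hotplate side [293.5 183.4] 0.94 None
hotplate top [246.6 194.5] 0.84 None
[ 0.5705  0.4366 -0.0016]
{'time_s': 0.9, 'q': array([ 5.95125358e+01,  2.18065487e+01,  7.43365700e+01,  1.29911084e-03,
        8.38570285e+01, -1.23338330e+01]), 'qvel': array([-0.00645303,  0.03695311, -0.00123678,  0.00098082,  0.0801414 ,
        0.10851813]), 'joint_efforts': array([ 1.39886368e-03, -4.48321688e+01, -2.31467342e+01, -1.51817849e-04,
        5.13700488e-04, -7.52912024e-05]), 'position': array([0.17133047, 0.5226133 , 0.24831846]), 'tool_rot': array([[-9.50223753e-01,  3.11568322e-01, -2.07298779e-05],
       [ 3.11568321e-01,  9.50223753e-01,  9.22400835e-06],
       [ 2.25719312e-05,  2.30609856e-06, -1.00000000e+00]]), 'ft_force': array([ 0.69785326, -0.50459291,  0.18175625]), 'wrist_torque': array([-0.00914566, -0.02740394,  0.00992792]), 'gripper_force': 0.0, 'grip_width': 0.08537359305235685}
```

Run:
```python
import cv2,numpy as np
a=cv2.imread('pics/a_side.png')[100:260,200:420];b=cv2.imread('pics/a_top.png')[110:270,160:380]
cv2.imwrite('pics/b.png',np.vstack([cv2.resize(x,None,fx=1.85*1,fy=1.85,interpolation=cv2.INTER_CUBIC) for x in(a,b)]))
```

```text
(no output)
```

View pics/b.png

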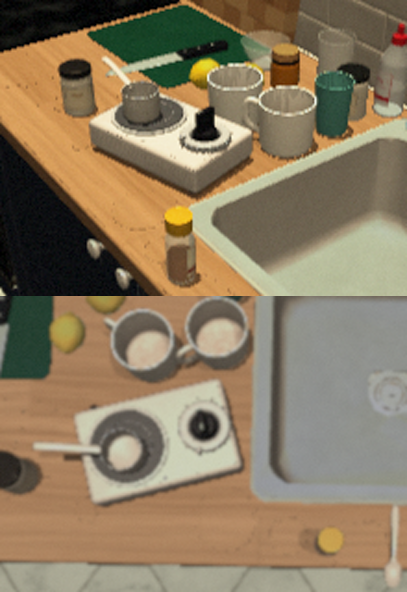

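View pics/a_side.png

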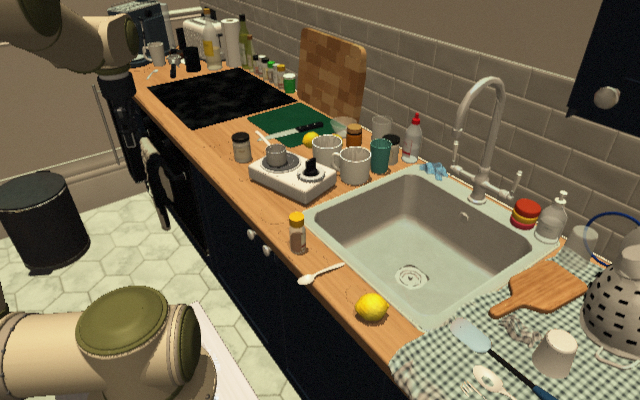

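```bash
python3 -m pendant '[[1,-0.06,-0.003,0,0,0,0],[1,-0.12,-0.007,0,0,0,0],[1,-0.18,-0.01,0,0,0,0],[1,-0.24,-0.013,0,0,0,0],[0.6,-0.30,-0.017,0,0,0,0]]'
python3 -m pendant '[[0.5,-0.05,-0.003,0,0,0,0],[0.5,-0.10,-0.006,0,0,0,0],[0.5,-0.15,-0.009,0,0,0,0],[0.5,-0.155,-0.009,0,0,0,0],[0.5,-0.155,-0.009,0,0,0,0]]'
python3 - <<'E'
from h import *
im=env.get_image('wrist');cv2.imwrite('pics/c.png',im['image'])
print(env.tcp_to_tips)
for t,z in(('knob_top',.114),('ring_tab',.078),('knob_axis',.058),('hotplate',0),('small_pan',.064)):
    r=env.tip_of('wrist',t)
    for k in r[:1]:print(t,np.round(k['centre'],1),round(k['conf'],2),atz(line(im,k['centre'],True),z).round(4))
print(im['pose'])
E
```

```text
time_s: 1.52
position: [0.4529, 0.4121, 0.2484]
tool_rot: [[-0.95, 0.312, 0.0], [0.312, 0.95, 0.0], [-0.0, 0.0, -1.0]]
ft_force: [-0.1, 0.7, -0.1]
grip_width: 0.0696
gripper_force: 0.0
time_s: 2.15
position: [0.5954, 0.3563, 0.248]
tool_rot: [[-0.95, 0.312, -0.001], [0.312, 0.95, 0.0], [0.001, -0.0, -1.0]]
ft_force: [-0.5, 0.3, 0.2]
grip_width: 0.0428
gripper_force: 0.0
0.017
knob_top [324.8 194.5] 0.66 [0.5979 0.3625 0.114 ]
ring_tab [317.8 141.8] 0.97 [0.5567 0.3697 0.078 ]
knob_axis [324.5 177.9] 0.77 [0.5984 0.3637 0.058 ]
hotplate [373.9 128.8] 0.64 [0.5732 0.4367 0.    ]
small_pan [460.   90.1] 0.86 [0.548  0.5302 0.064 ]
[[ 3.11680815e-01 -8.97330119e-01 -3.12495963e-01  5.13758059e-01]
 [ 9.50186442e-01  2.94651192e-01  1.01618898e-01  3.81593755e-01]
 [ 8.91610378e-04 -3.28602088e-01  9.44468037e-01  3.73707251e-01]
 [ 0.00000000e+00  0.00000000e+00  0.00000000e+00  1.00000000e+00]]
```

View pics/c.png

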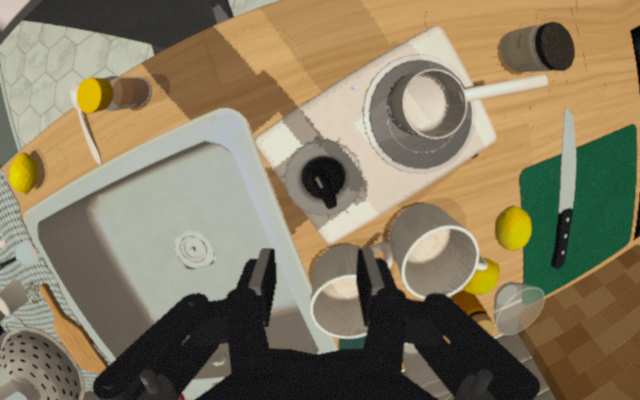

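Run:
```python
import cv2
a=cv2.imread('pics/c.png')[130:225,275:370]
a=cv2.convertScaleAbs(a,alpha=2.2,beta=10)
cv2.imwrite('pics/d.png',cv2.resize(a,None,fx=6,fy=6,interpolation=cv2.INTER_CUBIC))
```

```text
(no output)
```

View pics/d.png

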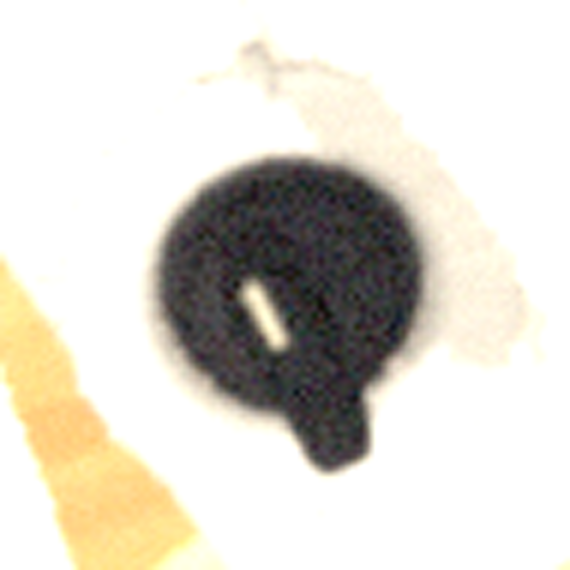

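```bash
cat > d.py <<'E'
from h import *
im=env.get_image('wrist')
f=lambda u:atz(line(im,u,True),.114)
for u in((316.2,177.5),(322.2,188.3),(330.5,207),(324.8,194.5)):print(f(u).round(4))
d=f((322.2,188.3))-f((316.2,177.5));print('line',np.degrees(np.arctan2(d[1],d[0])), np.linalg.norm(d))
# skirt centre
m=env.trace('wrist','inner_knob')[0]['mask'].astype(np.uint8);print(m.sum())
g=im['image'].max(2);k=(g<62).astype(np.uint8)[130:225,275:370]
n,l,s,c=cv2.connectedComponentsWithStats(k);i=1+np.argmax(s[1:,4]);print(s[i],c[i])
o,d1=f((0,0))*0,0
R=env.observe()['tool_rot'];print(R.round(3))
h=env.trace('wrist','hotplate')[0]['mask'].astype(np.uint8)
cs=max(cv2.findContours(h,0,2)[0],key=cv2.contourArea)
q=cv2.approxPolyDP(cv2.convexHull(cs),8,True)[:,0];print(q.tolist())
for p in q:print(atz(line(im,p,True),.058).round(3))
E
python3 d.py
```

```text
[0.5806 0.3606 0.114 ]
[0.5916 0.3625 0.114 ]
[0.6107 0.3643 0.114 ]
[0.5978 0.363  0.114 ]
line 10.12127033904642 0.011179238514036877
1379
[  26   27   44   52 1510] [48.42450331 48.93311258]
[[-0.95   0.311  0.   ]
 [ 0.311  0.95   0.   ]
 [-0.     0.    -1.   ]]
[[439, 27], [494, 141], [328, 243], [255, 136]]
[0.477 0.53  0.058]
[0.614 0.565 0.058]
[0.673 0.345 0.058]
[0.533 0.31  0.058]
```

```bash
python3 -m pendant '[[0.4,0,0.003,0.02,0,0,-0.16],[0.4,0,0.007,0.04,0,0,-0.32],[0.4,0,0.007,0.06,0,0,-0.464],[0.4,0,0.007,0.07,0,0,-0.464],[0.4,0,0.007,0.07,0,0,-0.464]]'
python3 - <<'E'
from h import *
im=env.get_image('wrist')
o=env.observe();print(o['q'].round(1),o['position'])
r=env.tip_of('wrist','knob_top')[:1]
for k in r:print(k,atz(line(im,k['centre'],True),.114))
t=env.tip_of('wrist','ring_tab')[0];print(t)
k=np.array(r[0]['centre']).astype(int) if r else np.array([320,230]);print(k)
a=im['image'][max(k[1]-70,0):k[1]+70,k[0]-90:k[0]+90]
a=cv2.convertScaleAbs(a,alpha=2.0,beta=10)
np.save('e.npy',[max(k[1]-70,0),k[0]-90]);cv2.imwrite('pics/e.png',cv2.resize(a,None,fx=4,fy=4,interpolation=cv2.INTER_CUBIC))
E
```

```text
time_s: 3.22
position: [0.5976, 0.3628, 0.178]
tool_rot: [[-0.99, -0.144, -0.001], [-0.144, 0.99, -0.0], [0.001, -0.0, -1.0]]
ft_force: [1.0, -0.7, -0.1]
grip_width: 0.0344
gripper_force: 0.0
[ 21.6  39.9  53.3  -0.   86.7 -76.7] [0.59793314 0.36286222 0.17886212]
{'centre': [316.2, 229.5], 'conf': 0.8} [0.59939991 0.36238062 0.114     ]
{'centre': [332.5, 157.2], 'conf': 0.89}
[316 229]
```

View pics/e.png

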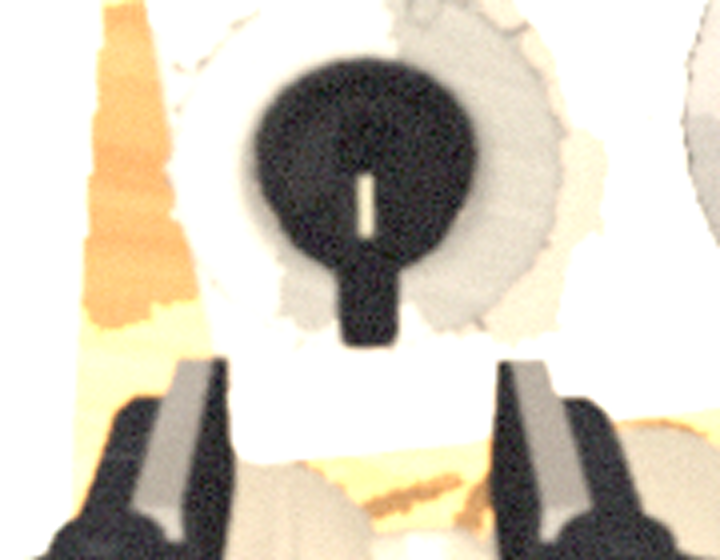

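Run:
```python
from h import *
im=env.get_image('wrist');r0,c0=np.load('e.npy')
for p in((366,175),(366,238),(370,343),(340,300),(398,300)):print(p,atz(line(im,(c0+p[0]/4,r0+p[1]/4),True),.114).round(4))
m=env.trace('wrist','inner_knob');
```

```text
(366, 175) [0.5814 0.3607 0.114 ]
(366, 238) [0.5925 0.3624 0.114 ]
(370, 343) [0.612 0.366 0.114]
(340, 300) [0.6045 0.3597 0.114 ]
(398, 300) [0.6031 0.3695 0.114 ]
```

```bash
python3 -m pendant '[[0.3,0.0012,0,0.02,0,0,-0.02],[0.3,0.0012,0,0.04,0,0,-0.02],[0.3,0.0012,0,0.06,0,0,-0.02],[0.3,0.0012,0,0.068,0,0,-0.02],[0.3,0.0012,0,0.068,0,0,-0.02]]'
python3 -m pendant '[[0,0,0,0,0,0,0],[0,0,0,0,0,0,0],[0,0,0,0,0,0,0],[0,0,0,0,0,0,0]]' 25
python3 - <<'E'
from h import *
im=env.get_image('wrist');o=env.observe();print({k:np.round(o[k],4).tolist() for k in('position','ft_force','wrist_torque','grip_width','gripper_force','q')})
cv2.imwrite('pics/f.png',cv2.resize(im['image'][120:330,200:440],None,fx=2.5,fy=2.5))
E
```

```text
time_s: 4.1
position: [0.5967, 0.3626, 0.1105]
tool_rot: [[-0.986, -0.166, -0.0], [-0.166, 0.986, -0.0], [0.0, -0.0, -1.0]]
ft_force: [0.7, 0.0, 0.4]
grip_width: 0.0257
gripper_force: 0.0
time_s: 4.6
position: [0.5969, 0.3632, 0.111]
tool_rot: [[-0.986, -0.167, 0.002], [-0.167, 0.986, 0.001], [-0.002, 0.001, -1.0]]
ft_force: [0.5, 4.7, 2.9]
grip_width: 0.0101
gripper_force: 30.2
{'position': [0.5968, 0.3631, 0.111], 'ft_force': [0.234, 5.6262, 3.6723], 'wrist_torque': [0.8623, -0.1094, 0.0189], 'grip_width': 0.0103, 'gripper_force': 30.279, 'q': [21.6237, 42.9031, 58.8081, 0.037, 78.1858, -77.9741]}
```

View pics/f.png

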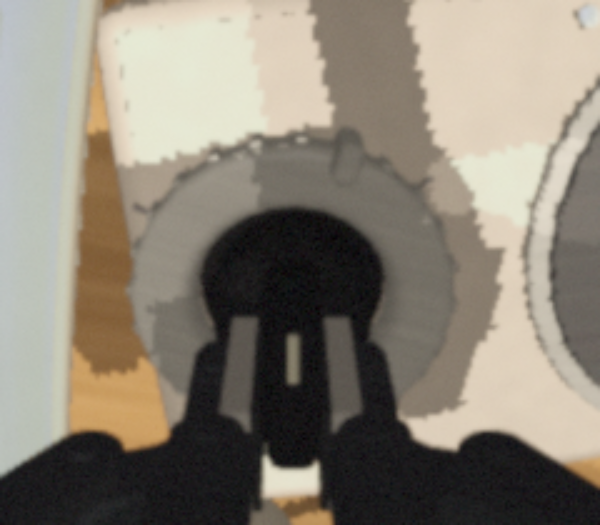

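```bash
python3 -m pendant '[[0,0,0.0006,0.0005,0,0,0],[0,0,0.0006,0.001,0,0,0],[0,0,0.0006,0.0015,0,0,0]]'
```

```text
time_s: 5.03
position: [0.5969, 0.3633, 0.1103]
tool_rot: [[-0.986, -0.166, 0.002], [-0.166, 0.986, 0.0], [-0.002, 0.0, -1.0]]
ft_force: [-1.4, 1.7, 11.3]
grip_width: 0.0105
gripper_force: 31.3
```

```bash
cat > s.py <<'E'
from rig import env
o=env.observe();print('tau',o['wrist_torque'].round(2),'F',o['ft_force'].round(1),'z',o['position'][2].round(4),'t',round(o['time_s'],2))
E
python3 -m pendant '[[0,0,0,-0.0004,0,0,0.04],[0,0,0,-0.0004,0,0,0.08],[0,0,0,-0.0004,0,0,0.08]]'; python3 s.py
```

```text
time_s: 5.4
position: [0.5968, 0.3633, 0.1103]
tool_rot: [[-0.996, -0.087, 0.002], [-0.087, 0.996, 0.0], [-0.002, 0.0, -1.0]]
ft_force: [-1.1, 3.0, 7.7]
grip_width: 0.0106
gripper_force: 30.9
tau [ 0.45  0.05 -0.04] F [-1.1  3.   7.7] z 0.1103 t 5.4
```

```bash
python3 -m pendant '[[0,0,0,0,0,0,0.04],[0,0,0,0,0,0,0.08],[0,0,0,0,0,0,0.08]]'; python3 s.py
```

```text
time_s: 5.78
position: [0.5968, 0.3633, 0.1102]
tool_rot: [[-1.0, -0.007, 0.001], [-0.007, 1.0, 0.0], [-0.001, 0.0, -1.0]]
ft_force: [-0.2, 3.2, 6.4]
grip_width: 0.0101
gripper_force: 30.7
tau [ 0.48  0.01 -0.11] F [-0.2  3.2  6.4] z 0.1102 t 5.78
```

```bash
python3 -m pendant '[[0,0,0,0.0002,0,0,0.04],[0,0,0,0.0002,0,0,0.08],[0,0,0,0.0002,0,0,0.08]]'|sed -n '2p;4p'; python3 s.py
```

```text
position: [0.5968, 0.3633, 0.1094]
ft_force: [1.4, 4.4, 3.6]
tau [ 0.61 -0.22 -0.08] F [1.4 4.4 3.6] z 0.1094 t 6.15
```

```bash
python3 -m pendant '[[0,0,0,0.0001,0,0,0.04],[0,0,0,0.0001,0,0,0.08],[0,0,0,0.0001,0,0,0.08]]'|sed -n '2p;4p'; python3 s.py
```

```text
position: [0.5968, 0.3633, 0.1089]
ft_force: [1.8, 3.9, 2.6]
tau [ 0.7  -0.44 -0.  ] F [1.8 3.9 2.6] z 0.1089 t 6.53
```

```bash
python3 -m pendant '[[0,0,0,0.0005,0,0,0],[0,0,0,0.001,0,0,0],[0,0,0,0.001,0,0,0]]'|sed -n '2p;4p'; python3 s.py
```

```text
position: [0.5967, 0.3632, 0.1079]
ft_force: [2.8, 4.7, 1.8]
tau [ 0.75 -0.62  0.05] F [2.8 4.7 1.8] z 0.1079 t 6.9
```

```bash
python3 -m pendant '[[0,0,0,0.0005,0,0,0],[0,0,0,0.001,0,0,0],[0,0,0,0.0015,0,0,0],[0,0,0,0.002,0,0,0],[0,0,0,0.002,0,0,0]]'|sed -n '2p;4p'; python3 s.py
```

```text
position: [0.5967, 0.3632, 0.106]
ft_force: [3.4, 3.3, 3.2]
tau [ 0.68 -0.59 -0.06] F [3.4 3.3 3.2] z 0.106 t 7.53
```

In the slot (5 mm down, only friction resisting). Continue down.

```bash
python3 -m pendant '[[0,0,0,0.001,0,0,0],[0,0,0,0.002,0,0,0],[0,0,0,0.003,0,0,0],[0,0,0,0.004,0,0,0],[0,0,0,0.004,0,0,0]]'|sed -n '2p;4p'; python3 s.py
```

```text
position: [0.5967, 0.3632, 0.1017]
ft_force: [3.3, 5.4, 0.9]
tau [ 0.79 -0.8  -0.01] F [3.3 5.4 0.9] z 0.1017 t 8.15
```

```bash
python3 -m pendant '[[0,0,0,0.0005,0,0,0],[0,0,0,0.001,0,0,0],[0,0,0,0.0015,0,0,0],[0,0,0,0.0015,0,0,0]]'|sed -n '2p;4p'; python3 s.py
```

```text
position: [0.5967, 0.3633, 0.1003]
ft_force: [3.4, 4.4, 1.5]
tau [ 0.8  -0.72 -0.01] F [3.4 4.4 1.5] z 0.1003 t 8.65
```

```bash
python3 -m pendant '[[0,0,0,0.0005,0,0,0],[0,0,0,0.001,0,0,0],[0,0,0,0.001,0,0,0]]'|sed -n '2p;4p'; python3 s.py
```

```text
position: [0.5967, 0.3633, 0.0994]
ft_force: [3.2, 4.1, 3.2]
tau [ 0.79 -0.71  0.04] F [3.2 4.1 3.2] z 0.0994 t 9.03
```

```bash
python3 -m pendant '[[0,0,0,0.0003,0,0,0],[0,0,0,0.0006,0,0,0],[0,0,0,0.0006,0,0,0]]'|sed -n '2p;4p'; python3 s.py
python3 - <<'E'
from h import *
im=env.get_image('wrist')
cv2.imwrite('pics/g.png',cv2.resize(im['image'][120:330,200:440],None,fx=2.5,fy=2.5))
E
```

```text
position: [0.5967, 0.3633, 0.0992]
ft_force: [2.2, 2.8, 5.5]
tau [ 0.74 -0.59 -0.02] F [2.2 2.8 5.5] z 0.0992 t 9.4
```

View pics/g.png

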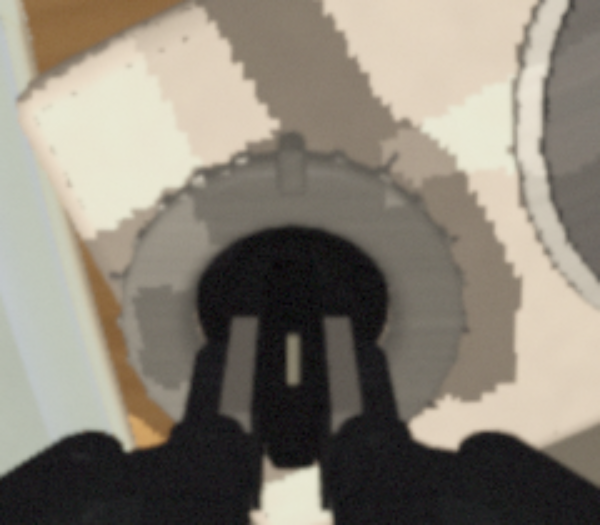

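```bash
python3 -m pendant '[[0,0,0,0.0001,0,0,-0.04],[0,0,0,0.0001,0,0,-0.08],[0,0,0,0.0001,0,0,-0.12],[0,0,0,0.0001,0,0,-0.12]]'|sed -n '2p;4p'; python3 s.py
```

```text
position: [0.5967, 0.3633, 0.0992]
ft_force: [2.8, 4.1, 5.2]
tau [ 0.69 -0.54  0.01] F [2.8 4.1 5.2] z 0.0992 t 9.95
```

```bash
python3 -m pendant '[[0,0,0,0.0001,0,0,-0.04],[0,0,0,0.0001,0,0,-0.08],[0,0,0,0.0001,0,0,-0.12],[0,0,0,0.0001,0,0,-0.12]]'|sed -n '2p;4p'; python3 s.py
```

```text
position: [0.5967, 0.3632, 0.0987]
ft_force: [3.6, 4.0, 4.5]
tau [ 0.75 -0.7   0.03] F [3.6 4.  4.5] z 0.0987 t 10.45
```

```bash
python3 -m pendant '[[0,0,0,0.0001,0,0,-0.04],[0,0,0,0.0002,0,0,-0.08],[0,0,0,0.0003,0,0,-0.12],[0,0,0,0.0003,0,0,-0.12]]'|sed -n '2p;4p'; python3 s.py
```

```text
position: [0.5967, 0.3632, 0.0982]
ft_force: [3.9, 3.5, 1.6]
tau [ 0.75 -0.82  0.04] F [3.9 3.5 1.6] z 0.0982 t 10.95
```

```bash
python3 -m pendant '[[0,0,0,0.0001,0,0,-0.04],[0,0,0,0.0002,0,0,-0.08],[0,0,0,0.0002,0,0,-0.12],[0,0,0,0.0002,0,0,-0.12]]'|sed -n '2p;4p'; python3 s.py
```

```text
position: [0.5968, 0.3632, 0.098]
ft_force: [5.9, 4.1, 1.8]
tau [ 0.78 -0.83  0.04] F [5.9 4.1 1.8] z 0.098 t 11.45
```

```bash
python3 -m pendant '[[0,0,0,0.0005,0,0,-0.02],[0,0,0,0.001,0,0,-0.04],[0,0,0,0.001,0,0,-0.04]]'|sed -n '2p;4p'; python3 s.py
```

```text
position: [0.5968, 0.3632, 0.0969]
ft_force: [3.7, 4.2, 2.3]
tau [ 0.78 -0.86  0.06] F [3.7 4.2 2.3] z 0.0969 t 11.82
```

```bash
python3 -m pendant '[[0,0,0,0.0004,0,0,0],[0,0,0,0.0008,0,0,0],[0,0,0,0.0008,0,0,0]]'|sed -n '2p;4p'; python3 s.py
```

```text
position: [0.5967, 0.3632, 0.0961]
ft_force: [3.8, 3.7, 1.4]
tau [ 0.75 -0.86 -0.04] F [3.8 3.7 1.4] z 0.0961 t 12.2
```

```bash
python3 -m pendant '[[0,0,0,0.0004,0,0,0],[0,0,0,0.0008,0,0,0],[0,0,0,0.0008,0,0,0]]'|sed -n '2p;4p'; python3 s.py
```

```text
position: [0.5968, 0.3632, 0.0958]
ft_force: [3.5, 3.4, 5.2]
tau [ 0.65 -0.69 -0.01] F [3.5 3.4 5.2] z 0.0958 t 12.57
```

```bash
python3 -m pendant '[[0,0,0,0.0003,0,0,0],[0,0,0,0.0005,0,0,0],[0,0,0,0.0005,0,0,0]]'|sed -n '2p;4p'; python3 s.py
```

```text
position: [0.5968, 0.3632, 0.0958]
ft_force: [2.0, 3.6, 7.3]
tau [ 0.63 -0.5  -0.  ] F [2.  3.6 7.3] z 0.0958 t 12.95
```

```bash
python3 -m pendant '[[0.25,0,0,0,0,0,0],[0.25,0,0,0,0,0,0],[0.25,0,0,-0.001,0,0,0],[0.25,0,0,-0.001,0,0,0]]'; python3 s.py
```

```text
time_s: 13.45
position: [0.5964, 0.3631, 0.0959]
tool_rot: [[-0.933, -0.359, -0.001], [-0.359, 0.933, -0.0], [0.001, -0.0, -1.0]]
ft_force: [-0.3, 0.8, -0.8]
grip_width: 0.0216
gripper_force: 0.0
tau [-0.    0.02 -0.03] F [-0.3  0.8 -0.8] z 0.0959 t 13.45
```

```bash
python3 -m pendant '[[0.25,0,0,-0.02,0,0,0],[0.25,0,0,-0.04,0,0,0],[0.25,0,0,-0.07,0,0,0],[0.25,0,0,-0.10,0,0,0],[0.25,0,0,-0.10,0,0,0]]'|sed -n 2p
python3 - <<'E'
from h import *
I={c:env.get_image(c) for c in('wrist','side')}
for t in('knob_top','ring_tab'):
    L=[]
    for c in I:
        r=env.tip_of(c,t)
        if r:
            l=line(I[c],r[0]['centre'],c=='wrist');L.append(l);print(t,c,np.round(r[0]['centre'],1),atz(l,.0985 if t=='knob_top' else .078).round(4))
    if len(L)==2:print(tri(L).round(4))
a=[cv2.resize(I['wrist']['image'][120:260,230:420],None,fx=2,fy=2),cv2.resize(I['side']['image'][125:195,262:357],None,fx=4,fy=4)]
cv2.imwrite('pics/i.png',np.vstack(a))
E
```

```text
position: [0.5971, 0.3635, 0.1985]
knob_top wrist [319.5 206.6] [0.5955 0.3653 0.0985]
knob_top side [309.1 167.6] [0.5797 0.345  0.0985]
[0.5987 0.3689 0.0812]
ring_tab wrist [340.4 160.5] [0.5593 0.3697 0.078 ]
ring_tab side [297.2 169. ] [0.5657 0.3876 0.078 ]
[0.5557 0.3683 0.0913]
```

View pics/i.png

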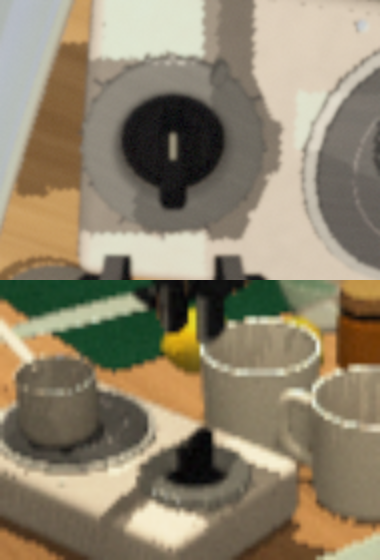

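```bash
python3 -c "
from rig import env
print(env.close_job())"
```

```text
the job is handed in; nothing more can be done
None
```

The inner knob sank into its slot, turned back and dropped home, about 15 mm down. I pressed it with 11 N at first, just over the gentle 5 to 8 N, and with less than 8 N after that. The last pictures showed the ring tab where it started. I then handed the job in, but no verdict came back.

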